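# Fit the retaining ring on the shaker drive's spindle

### The job

Take the ring pliers, which carry a spring retaining ring on their tips, from their rest, squeeze them to spread the ring, and fit the ring into the groove under the thick spindle head of the opened shaker drive (not the drive with the thin plain shaft). Let the ring close in the groove, draw the pliers off, and lay them back flat on their rest. Handle the ring with the pliers only, not with the fingers.

Things in the scene. Friction and masses are not known exactly. Their poses are not given: they have to be found in the camera images.
- pliers: Steel ring pliers with grey handles, lying flat, 140 mm long, 0.18 kg. Origin: middle of the hinge plate at the underside; x along the jaws to the tips, z up. Squeezing the handles spreads the tips: pins of 4.4 mm at x = 60 mm, reaching 6.5 mm below the underside, each through an eyelet of the ring. A handle spring (14 N free, 22 N squeezed with ring) pushes back.
- grip (a point): Where to grip the pliers from above: midway between the handles, 40 mm behind the hinge plate, mid-height; same axes; fingers close along y. Handles 16 mm high, 62 mm over the outsides when free (68 mm at 11 mm farther back), 26 mm squeezed to the stop. Let out to 54-61 mm between the pads (best 58), ring closed and pins loose, their spring still holds the pliers in the pads; beyond, they drop.
- ring: Steel spring ring on the pins of the pliers, 4 mm thick, 65 x 34 mm, 0.034 kg. Origin: centre of its oval bore (40 x 21 mm closed), at the underside; gap and eyelets at -x, towards the pliers. On the rest: origin at x 93, z -4.3 mm in the pliers' frame; spread: x 84. Pin pressure holds it while squeezed. Fully spread, the spindle head passes with 4 mm to spare about the origin.
- drive: Drive with the thick grooved spindle, fixed: white housing 100 x 100 x 50 mm, pulley 80 mm across to z = 64, dark sleeve 44 mm across to z = 80, groove 18 mm across z 80 to 88, round head 25 mm across z 88 to 94.5 mm. Origin: on the spindle axis at the bench, z up. Ring goes on at any yaw, lying on the sleeve (underside z = 80 mm). The wrong drive has a thin plain shaft (12 mm, to z = 108 mm).
- rest: White rest fixed on the bench, 215 x 90 mm, with supports under the hinge plate and the handle ends (tops at z = 50 mm) and under the ring (45.7 mm). Origin: on the bench beneath the hinge plate of the pliers at the start; x along the jaws. Pliers on it have their origin at x = 0, y = 0, z = 50 mm in its frame, axes parallel.

How it is judged (in metres and radians):
On the way, in this order (a step that is already met when the one before it is completed fails the run):
1. the ring is lifted clear of the rest on the pliers (z of ring in the frame of rest above 0.075 m and distance between ring and pliers below 0.11 m and contact force between the fingers and pliers above 1 N), for 0.1 s.
2. the ring lies around the groove of the spindle, under the head (horizontal distance between ring and drive below 0.016 m and z of ring in the frame of drive between 0.076 and 0.087 m and angle between ring's own z axis and vertical below 0.2 rad), for 0.2 s.
At the end, for the whole second after the job is handed in: Ring in the groove under the head: origin within 16 mm of the spindle axis, underside 76 to 87 mm above the bench, level within 0.2 rad, at rest. Pliers lie flat (0.17 rad), still, on the rest: origin within 30 mm of its start in the rest's x and y, 44 to 60 mm up (all of step 2 and linear speed of each of ring, pliers below 0.03 m/s and x of pliers in the frame of rest between -0.03 and 0.03 m and y of pliers in the frame of rest between -0.03 and 0.03 m and z of pliers in the frame of rest between 0.044 and 0.06 m and angle between pliers's own z axis and vertical below 0.17 rad); the robot touches nothing.
It fails at once if the fingers press on the ring (contact force between the fingers and ring above 2 N).
It also fails if it takes over 48 s, if anything falls off the work surface, if the arm or the gripper's body presses on something with over 40 N, if the wrist force passes 120 N, or if a joint passes its speed limit or range.

### The arm

A 6-joint arm with a two-finger parallel gripper is mounted at the origin on the work surface. World frame = base frame: x ahead of the robot, y to its left, z up, the work surface at z = 0. Lengths are in m, angles in degrees, forces in N, time in s.
With the tool pointing down it reaches from about 0.425 to 0.925 m from the base axis. Payload 12.5 kg.
Tool frame: the origin (TCP) lies at the very end of the fingers, on their centre line; the grasp point (between the pads) lies 19 mm behind it (r.hold_point_z is the distance from the TCP to the grasp point, in m); z points along the fingers, y is the direction in which the jaws open and shut (so a half turn about z gives the same grasp; the last joint's range is limited). The gripper opens to 85 mm and grips with 20 to 120 N. Pads are 22 mm wide; open, the fingers measure 114 mm over their backs; the gripper's body (76 mm by 85 mm) begins 54 mm behind the grasp point. The pads swing forward as they close: fully open they stand 13 mm farther back than shut.
Start: joints at [69.408, 28.126, 89.318, -0, 62.55, -6.05], TCP at [0.157, 0.605, 0.231] pointing down, gripper open.
Joint ranges: [-177.58, 177.58], [-47.91, 125.51], [2.72, 160], [-65.01, 245.01], [3.68, 167.84], [-153.87, 153.87]. Speed limits (degrees/s): [127.2, 127.2, 159.86, 180, 180, 180].

### API

Orientations are given as [roll, pitch, yaw] about the fixed x, y, z axes, in that order (R = Rz(yaw) Ry(pitch) Rx(roll)).
In Python, from rig import r, viewer, job_done gives the robot as it stands. The module is installed in compiled form; this text tells all that it offers.
- The arm moves only by the tool arm_command, never from a script. Its argument "series" is a list of rows, each an object with "xyz": the shift along the world's x, y, z in m, a list of three; "spin": the turn about the world's z in degrees. A call has 1 to 12 rows; each row shifts and turns the commanded pose from where the row before left it; what a row does not reach is not made up. A row lasts 1/12 s, in which the tool goes at most 41.7 mm and 7.16 degrees, less where a joint would pass 70% of its speed; a pose out of reach is approached as far as the arm can. A call with a gripper value outside its range is refused whole. "gripper" is the finger opening in m, from 0 to 0.0854, set as the call begins (left out, the last holds). The fingers move at their own pace and stop on an object; "squeeze" is the grip in N (left out, the last holds). Time passes only in rows, so rows that do not move let the fingers close. It gives the time, the measured TCP pose, the force and the opening at its end, in the units of the state.
- r.read_state(): the state, without advancing time (a new reading comes with each control period).
- viewer.capture(name): name is "scene" or "top"; returns (picture, depth): 420x560x3 uint8, blue, green, red; 420x560 float32, m along the optical axis (not along the pixel's ray), 0 where there is no reading.
- viewer.camera_model(name): a dict with "fx", "fy", "cx", "cy" (pixels), "distortion" ([k1, k2, p1, p2, k3] as OpenCV has them; the pictures are not rectified), "R" (3x3) and "t" (3): a world point X has camera coordinates R X + t. Camera axes: x right, y down, z forward; pixel columns grow to the right and rows downward; lengths in m; the calibration is good to about 2 mm. A picture is of the moment at which its call begins. camera_model takes no time and is no camera call.
- job_done(): hands the job in, once; it reports no verdict.
Trained networks look in the newest picture that a camera, given by its name, has taken for a name from the list of things; names that differ only in an ending like _2 or _b are one class to them, and where a whole thing is asked for, a point or a joint stands for the part that bears it (a point fixed in the world has none). Each returns a list of dicts, best first, with "conf" (0 to 1); they miss things now and then, are a little off and sometimes report something else, mostly with a low value. They report only what shows in the picture. A call takes as long as a camera call.
- viewer.search_frame(camera, query): "box" ([left, top, right, bottom] in pixels, round what is visible of it).
- viewer.masks_of(camera, query): "region" (420x560 bool, what is visible of it) and "box" ([left, top, right, bottom] in pixels, round what is visible of it).
The state is a dict: "t": time; "q": joint angles; "joint_velocities": joint speeds; "tau": joint torques, N m; "position": TCP position; "ee_rot": TCP orientation; "wrist_force": force on the tool from outside, world axes, zero at the start; "moment": the same for the moment, N m; "width": finger opening in m.
Only numpy, scipy, OpenCV 4.12 (cv2) and the standard library are available. Lean on these libraries where they do the work, as an engineer would, in place of code of your own. Each camera call takes 0.05 s, during which the arm holds its last target. There are 200 camera calls.

## Working session

There is one attempt and no reset: what is moved stays moved. The work goes in short steps, Python scripts to look and compute and a tool call to move; the robot and the scene stay as the last step left them, time stands still between calls to the robot, and variables do not carry over. Pictures are saved under pics/ and viewed, about 8 in all and at most 12, crops included, and the job is handed in when it is done.

Besides the shell and the picture viewer there is one more tool, called after ">>>" by a JSON object that holds its "fn" and its "kwargs", one argument or row to a line. arm_command: Moves the arm, as the interface text tells. Its arguments: {"type":"object","properties":{"series":{"type":"array"},"gripper":{"type":"number"},"squeeze":{"type":"number"}},"required":["series"]}

```bash
mkdir -p pics
cat > h.py <<'E'
import numpy as np,cv2
from rig import r,viewer,job_done
def world(cam,depth,mask):
    m=viewer.camera_model(cam); v,u=np.nonzero(mask&(depth>0)); 
    K=np.array([[m['fx'],0,m['cx']],[0,m['fy'],m['cy']],[0,0,1]])
    p=cv2.undistortPoints(np.stack([u,v],1).astype(float)[:,None],K,np.array(m['distortion']))[:,0]
    z=depth[v,u]; X=np.c_[p*z[:,None],z]
    return (X-np.array(m['t']))@np.array(m['R'])
def project(cam,P):
    m=viewer.camera_model(cam); K=np.array([[m['fx'],0,m['cx']],[0,m['fy'],m['cy']],[0,0,1]])
    return cv2.projectPoints(np.asarray(P,float).reshape(-1,3),cv2.Rodrigues(np.array(m['R'],float))[0],np.array(m['t'],float),K,np.array(m['distortion']))[0][:,0]
E
python3 - <<'E'
from h import *
ims=[]
for c in ("top","scene"):
    im,d=viewer.capture(c); cv2.imwrite(f"pics/{c}0.png",im)
    m=viewer.camera_model(c); print(c,m['fx'],-np.array(m['R']).T@np.array(m['t']))
    for q in ("pliers","ring","drive","rest"):
        for o in viewer.masks_of(c,q)[:3]:
            W=world(c,d,o['region'])
            print(c,q,round(o['conf'],2),np.round(o['box']),len(W),np.round(np.median(W,0),3),'z',np.round(np.percentile(W[:,2],[5,50,95]),3),np.round(np.percentile(W[:,:2],[2,98],axis=0),3).tolist())
print(r.read_state())
E
```

```text
top 382.30270832591566 [ 0.44745754 -0.02618291  0.84797576]
top pliers 0.86 [390. 214. 431. 283.] 726 [ 0.488 -0.272  0.065] z [0.056 0.065 0.069] [[0.421, -0.33], [0.546, -0.253]]
top ring 0.63 [379. 196. 396. 224.] 152 [ 0.576 -0.252  0.051] z [0.048 0.051 0.053] [[0.537, -0.268], [0.599, -0.237]]
top drive 0.87 [140. 164. 193. 219.] 2272 [0.596 0.218 0.054] z [0.028 0.054 0.084] [[0.551, 0.175], [0.652, 0.275]]
top rest 0.63 [359. 185. 426. 290.] 3236 [ 0.509 -0.261  0.01 ] z [0.007 0.01  0.053] [[0.404, -0.331], [0.607, -0.211]]
scene 410.13778438669976 [0.93107943 0.04547703 0.64219759]
scene pliers 0.57 [125. 122. 166. 190.] 902 [ 0.495 -0.268  0.063] z [0.051 0.063 0.067] [[0.422, -0.327], [0.553, -0.254]]
scene ring 0.72 [132. 182. 148. 212.] 229 [ 0.578 -0.258  0.049] z [0.044 0.049 0.052] [[0.532, -0.293], [0.599, -0.238]]
scene drive 0.55 [379. 233. 453. 300.] 4321 [0.623 0.218 0.051] z [0.013 0.051 0.082] [[0.559, 0.174], [0.66, 0.276]]
scene rest 0.55 [119. 133. 170. 232.] 3384 [ 0.535 -0.256  0.01 ] z [0.006 0.01  0.048] [[0.42, -0.322], [0.614, -0.21]]
{'t': 0.5, 'q': array([ 6.94087753e+01,  2.81279086e+01,  8.93198757e+01, -1.16840822e-04,
        6.25495936e+01, -6.05110287e+00]), 'joint_velocities': array([-0.01215679,  0.07777583,  0.03553963,  0.13741   ,  0.00573871,
        0.03301626]), 'tau': array([-2.08270499e-04, -6.17849779e+01, -2.61701685e+01, -9.41124085e-05,
        5.23159706e-04, -6.33850689e-06]), 'position': array([0.15689853, 0.60499117, 0.2313027 ]), 'ee_rot': array([1.79997403e+02, 3.79528733e-04, 1.65459932e+02]), 'wrist_force': array([0.07105257, 0.63158876, 0.28164759]), 'moment': array([-0.04578466, -0.00611204, -0.02387474]), 'width': 0.08555175309739547}
```

View pics/top0.png

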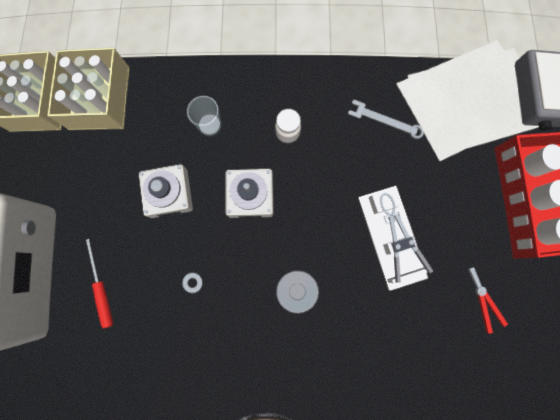

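View pics/scene0.png

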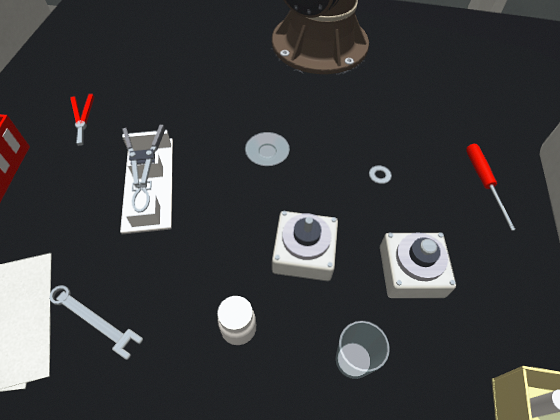

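Top view: the pliers are on the white rest at about (400,240), with the ring at (388,203). The thick-headed drive is the left one at (165,190). The right one at (249,192) has the thin shaft. Next I'll get accurate poses.

Run:
```python
from h import *
est={}
for c in ("top","scene"):
    im,d=viewer.capture(c)
    R=[o for o in viewer.masks_of(c,"rest")][0]; P=viewer.masks_of(c,"pliers")[0]['region']; G=viewer.masks_of(c,"ring")[0]['region']; D=viewer.masks_of(c,"drive")[0]
    def rect(W):
        (cx,cy),s,a=cv2.minAreaRect((W[:,:2]*1000).astype(np.float32)); return np.round([cx,cy,*s,a],1)
    # everything in rest box: base-plate outline
    W=world(c,d,R['region']); W0=W[(W[:,2]>.003)&(W[:,2]<.016)]; print(c,'base',rect(W0),np.median(W0[:,2]))
    Wg=world(c,d,G); k=(Wg[:,2]>.042)&(Wg[:,2]<.058); print(' ring',rect(Wg[k]))
    Wp=world(c,d,P); Wp=Wp[(Wp[:,2]>.05)&(Wp[:,2]<.075)]
    q=(Wp[:,:2]-Wp[:,:2].mean(0)); print(' pliers',rect(Wp),'pca',np.degrees(np.arctan2(*np.linalg.svd(q,full_matrices=False)[2][0][::-1])))
    b=np.zeros(d.shape,bool); x0,y0,x1,y1=np.array(D['box']).astype(int); b[y0-6:y1+6,x0-6:x1+6]=1
    Wd=world(c,d,b)
    for lo,hi in ((.086,.1),(.074,.084),(.058,.069),(.044,.054)):
        k=Wd[(Wd[:,2]>lo)&(Wd[:,2]<hi)]
        if len(k)>5: print(' drive',lo,len(k),rect(k),'medz',np.round(np.median(k[:,2]),4),'circ',np.round(np.array(cv2.minEnclosingCircle((k[:,:2]*1000).astype(np.float32))[0]),1))
    box=np.array(R['box']).astype(int); x0,y0,x1,y1=box+[-5,-5,12,5]
    cr=cv2.resize(im[y0:y1,x0:x1],None,fx=4.5,fy=4.5,interpolation=cv2.INTER_CUBIC); cv2.imwrite(f"pics/{c}_crop.png",cr); print(x0,y0,cr.shape)
```

```text
top base [ 508.9 -272.8  218.4   91.7   17. ] 0.009497152545995896
 ring [ 568.1 -253.8   63.8   29.3   10.4]
 pliers [ 488.4 -278.9  132.4   72.6   17.2] pca -165.34469688353144
 drive 0.086 112 [604.  228.8  25.1  20.9   5.9] medz 0.0959 circ [604.  228.7]
 drive 0.074 234 [604.3 228.6  43.1  42.8  64.4] medz 0.0813 circ [604.1 229. ]
 drive 0.058 716 [604.1 228.4  79.   77.7   4.3] medz 0.0656 circ [604.2 229.3]
 drive 0.044 881 [604.  228.9 102.  100.9  10.1] medz 0.051 circ [603.4 228.6]
352 181 (508, 392, 3)
scene base [ 510.7 -274.1  213.9   91.1   17.6] 0.008198935282136473
 ring [ 569.9 -256.6   64.4   34.    15.3]
 pliers [ 489.6 -283.   135.5   77.5   15.9] pca 13.746437166975031
 drive 0.086 209 [604.6 227.5  24.9  23.   45.1] medz 0.0941 circ [604.2 227.7]
 drive 0.074 417 [604.1 228.4  43.9  44.6  49.8] medz 0.0797 circ [603.9 228.3]
 drive 0.058 1166 [603.9 227.6  78.7  79.7  66.4] medz 0.0637 circ [603.9 227.4]
 drive 0.044 1468 [605.4 227.2  99.3  99.4  10.4] medz 0.0493 circ [604.6 227.9]
113 126 (500, 320, 3)
```

View pics/top_crop.png

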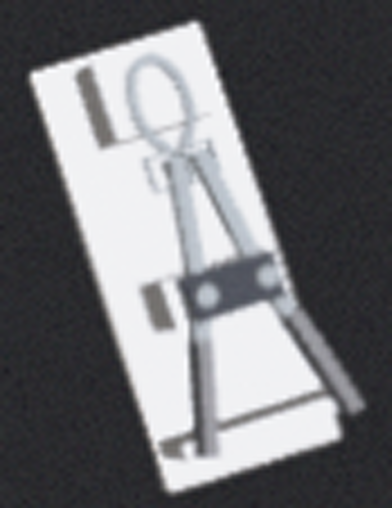

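Run:
```python
from h import *
for c,roi in (("top",(385,225,425,255)),("scene",(120,140,170,170))):
    im,d=viewer.capture(c); hs=cv2.cvtColor(im,cv2.COLOR_BGR2HSV)
    b=np.zeros(d.shape,bool); b[roi[1]:roi[3],roi[0]:roi[2]]=1
    P=viewer.masks_of(c,"pliers")[0]['region']
    k=cv2.erode(cv2.dilate(P.astype(np.uint8),np.ones((3,3))),np.ones((3,3)))>0
    m=(b&k&(hs[...,2]<90))
    n,l,s,ce=cv2.connectedComponentsWithStats(m.astype(np.uint8)); i=1+np.argmax(s[1:,4]); W=world(c,d,l==i); W=W[(W[:,2]>.055)&(W[:,2]<.08)]
    print(c,s[i],ce[i],np.round(W.mean(0),4),cv2.minAreaRect((W[:,:2]*1000).astype(np.float32)))
    # two handles: width & direction in pliers frame hypothesized
    W=world(c,d,P); W=W[(W[:,2]>.055)&(W[:,2]<.08)]; a=np.radians(17.2); o=np.array([.484,-.281])
    L=(W[:,:2]-o)@np.array([[np.cos(a),-np.sin(a)],[np.sin(a),np.cos(a)]])*1000
    for x in range(-75,80,10):
        k=L[abs(L[:,0]-x)<5]; 
        if len(k): print(x,len(k),np.round(np.percentile(k[:,1],[2,98]),1), end=' | ')
    print()
    for x in (-.04,-.051,0): print(x)
```

```text
top [393 245   3   6   6] [393.83333333 247.5       ] [ 0.4832 -0.2591  0.0635] ((483.3108215332031, -259.3401184082031), (10.873332977294922, 1.637907862663269), 25.41473960876465)
-65 19 [-35.1  37.7] | -55 50 [-36.6  36.5] | -45 51 [-34.   34.4] | -35 54 [-32.7  31.4] | -25 54 [-29.6  29.4] | -15 55 [-26.2  26.5] | -5 73 [-23.8  23.3] | 5 110 [-20.3  21.4] | 15 88 [-19.2  21.6] | 25 51 [-16.4  17.1] | 35 48 [-14.7  15.4] | 45 49 [-12.7  14.7] | 55 50 [-12.   13.5] | 65 53 [-10.2  11.4] | 75 4 [-6.3  9.4] | 
-0.04
-0.051
0
scene [147 140  14  23  65] [154.76923077 150.        ] [ 0.473  -0.2616  0.0601] ((472.1084899902344, -260.0081787109375), (9.672215461730957, 48.7126350402832), 85.27882385253906)
-65 13 [-37.7  37.5] | -55 41 [-38.   36.6] | -45 44 [-35.3  33.8] | -35 47 [-32.5  31.2] | -25 45 [-28.6  28. ] | -15 53 [-25.3  25.4] | -5 58 [-23.7  23.5] | 5 102 [-21.2  20. ] | 15 126 [-21.7  19.5] | 25 50 [-18.   14.7] | 35 46 [-15.8  14. ] | 45 51 [-15.   12.4] | 55 51 [-12.5  11.3] | 65 57 [-11.9   9.7] | 75 21 [-10.4   8.4] | 
-0.04
-0.051
0
```

>>> {"fn": "arm_command", "kwargs": {
  "series": [
    {"xyz": [0.03, -0.028, 0], "spin": -6.2},
    {"xyz": [0.03, -0.028, 0], "spin": -6.2},
    {"xyz": [0.03, -0.028, 0], "spin": -6.2},
    {"xyz": [0.03, -0.028, 0], "spin": -6.2},
    {"xyz": [0.03, -0.028, 0], "spin": -6.2},
    {"xyz": [0.03, -0.028, 0], "spin": -6.2},
    {"xyz": [0.03, -0.028, 0], "spin": -6.2},
    {"xyz": [0.03, -0.028, 0], "spin": -6.2},
    {"xyz": [0.03, -0.028, 0], "spin": -6.2},
    {"xyz": [0.03, -0.028, 0], "spin": -6.2},
    {"xyz": [0.03, -0.028, 0], "spin": -6.2},
    {"xyz": [0.03, -0.028, 0], "spin": -6.2}
  ],
  "gripper": 0.085
}}

```text
t: 2.2
position: [0.5182, 0.2673, 0.2315]
ee_rot: [180.0, -0.0, 90.7]
wrist_force: [-0.2, 1.4, -0.2]
width: 0.0849
```

>>> {"fn": "arm_command", "kwargs": {
  "series": [
    {"xyz": [-0.005, -0.041, 0], "spin": -6.2},
    {"xyz": [-0.005, -0.041, 0], "spin": -6.2},
    {"xyz": [-0.005, -0.041, 0], "spin": -6.2},
    {"xyz": [-0.005, -0.041, 0], "spin": -6.2},
    {"xyz": [-0.005, -0.041, 0], "spin": -6.2},
    {"xyz": [-0.005, -0.041, 0], "spin": -6.2},
    {"xyz": [-0.005, -0.041, 0], "spin": -6.2},
    {"xyz": [-0.005, -0.041, 0], "spin": -6.2},
    {"xyz": [-0.005, -0.041, 0], "spin": -6.2},
    {"xyz": [-0.005, -0.041, 0], "spin": -6.2},
    {"xyz": [-0.005, -0.041, 0], "spin": -6.2},
    {"xyz": [-0.005, -0.041, 0], "spin": -5.0},
    {"xyz": [0, 0, 0], "spin": 0}
  ]
}}

```text
invalid input
```

>>> {"fn": "arm_command", "kwargs": {
  "series": [
    {"xyz": [-0.005, -0.041, 0], "spin": -6.2},
    {"xyz": [-0.005, -0.041, 0], "spin": -6.2},
    {"xyz": [-0.005, -0.041, 0], "spin": -6.2},
    {"xyz": [-0.005, -0.041, 0], "spin": -6.2},
    {"xyz": [-0.005, -0.041, 0], "spin": -6.2},
    {"xyz": [-0.005, -0.041, 0], "spin": -6.2},
    {"xyz": [-0.005, -0.041, 0], "spin": -6.2},
    {"xyz": [-0.005, -0.041, 0], "spin": -6.2},
    {"xyz": [-0.005, -0.041, 0], "spin": -6.2},
    {"xyz": [-0.005, -0.041, 0], "spin": -6.2},
    {"xyz": [-0.005, -0.041, 0], "spin": -6.2},
    {"xyz": [-0.005, -0.041, 0], "spin": -5.7}
  ]
}}

```text
t: 3.2
position: [0.4562, -0.225, 0.2316]
ee_rot: [180.0, -0.0, 16.8]
wrist_force: [1.0, 0.2, -0.6]
width: 0.0848
```

>>> {"fn": "arm_command", "kwargs": {
  "series": [
    {"xyz": [-0.002, -0.034, -0.02], "spin": 0},
    {"xyz": [-0.002, -0.033, -0.02], "spin": 0},
    {"xyz": [0, 0, -0.03], "spin": 0},
    {"xyz": [0, 0, -0.03], "spin": 0},
    {"xyz": [0, 0, 0], "spin": 0}
  ]
}}

```text
t: 3.62
position: [0.4509, -0.2893, 0.1269]
ee_rot: [-179.6, 0.2, 17.1]
wrist_force: [-0.6, 0.3, -0.9]
width: 0.085
```

>>> {"fn": "arm_command", "kwargs": {
  "series": [
    {"xyz": [0, 0, -0.025], "spin": 0},
    {"xyz": [0, 0, -0.025], "spin": 0},
    {"xyz": [0, 0, -0.02], "spin": 0},
    {"xyz": [0, 0, -0.012], "spin": 0},
    {"xyz": [0, 0, -0.01], "spin": 0},
    {"xyz": [0, 0, 0], "spin": 0}
  ]
}}

```text
t: 4.12
position: [0.453, -0.2897, 0.0389]
ee_rot: [-179.9, 0.0, 17.2]
wrist_force: [-0.4, 1.0, -0.4]
width: 0.0848
```

Run:
```python
from h import *
im,d=viewer.capture("scene"); cv2.imwrite("pics/s1.png",cv2.resize(im[90:240,90:250],None,fx=3.5,fy=3.5,interpolation=cv2.INTER_CUBIC))
print(r.read_state()['position'],r.read_state()['ee_rot'],r.hold_point_z)
```

```text
[ 0.45321427 -0.28993488  0.03972655] [-1.79994863e+02  7.46399216e-03  1.71819292e+01] 0.0187
```

View pics/s1.png

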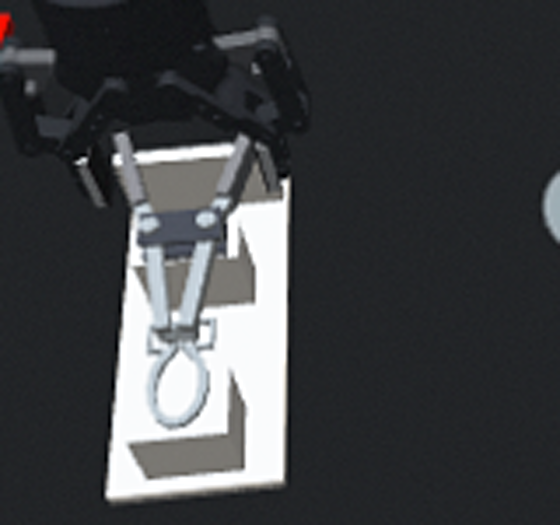

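The fingers straddle the handles, and the ring sits at about (178,380) in the crop. Now I'll squeeze.

>>> {"fn": "arm_command", "kwargs": {
  "series": [
    {"xyz": [0, 0, 0], "spin": 0},
    {"xyz": [0, 0, 0], "spin": 0},
    {"xyz": [0, 0, 0], "spin": 0},
    {"xyz": [0, 0, 0], "spin": 0},
    {"xyz": [0, 0, 0], "spin": 0},
    {"xyz": [0, 0, 0], "spin": 0},
    {"xyz": [0, 0, 0], "spin": 0},
    {"xyz": [0, 0, 0], "spin": 0}
  ],
  "gripper": 0.02,
  "squeeze": 70
}}

```text
t: 4.83
position: [0.4534, -0.2911, 0.0432]
ee_rot: [179.8, -0.1, 17.2]
wrist_force: [-10.8, 1.0, 37.1]
width: 0.0269
```

Run:
```python
from h import *
im,d=viewer.capture("scene"); cv2.imwrite("pics/s2.png",cv2.resize(im[90:240,90:250],None,fx=3.5,fy=3.5,interpolation=cv2.INTER_CUBIC))
s=r.read_state();print(s['position'],s['width'],s['wrist_force'])
```

```text
[ 0.45337464 -0.29105033  0.04313999] 0.02700401270745975 [-10.52455658   0.96773833  37.28183661]
```

View pics/s2.png

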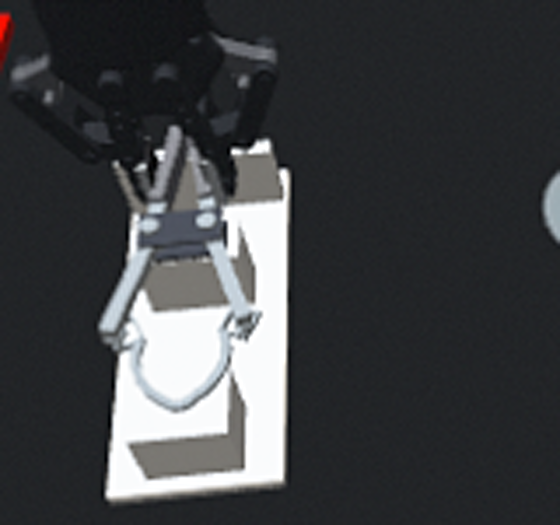

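Squeezed to the stop at 27 mm, and the ring is spread wide. Lifting.

>>> {"fn": "arm_command", "kwargs": {
  "series": [
    {"xyz": [0, 0, 0.006], "spin": 0},
    {"xyz": [0, 0, 0.008], "spin": 0},
    {"xyz": [0, 0, 0.01], "spin": 0},
    {"xyz": [0, 0, 0.015], "spin": 0},
    {"xyz": [0, 0, 0.02], "spin": 0},
    {"xyz": [0, 0, 0.025], "spin": 0},
    {"xyz": [0, 0, 0.025], "spin": 0},
    {"xyz": [0, 0, 0.02], "spin": 0},
    {"xyz": [0, 0, 0.01], "spin": 0},
    {"xyz": [0, 0, 0], "spin": 0},
    {"xyz": [0, 0, 0], "spin": 0}
  ]
}}

```text
t: 5.8
position: [0.4528, -0.2898, 0.1783]
ee_rot: [180.0, -0.0, 17.2]
wrist_force: [0.5, -0.0, -1.7]
width: 0.0267
```

Run:
```python
from h import *
s=r.read_state();print(s['position'],s['width'],s['wrist_force'])
a=np.radians(17.2);R=np.array([[np.cos(a),-np.sin(a)],[np.sin(a),np.cos(a)]])
for c in ("top","scene"):
    im,d=viewer.capture(c)
    if c=="scene": cv2.imwrite("pics/s3.png",cv2.resize(im[70:240,70:270],None,fx=3.2,fy=3.2,interpolation=cv2.INTER_CUBIC))
    for q in ("ring","pliers"):
        for o in viewer.masks_of(c,q)[:1]:
            W=world(c,d,o['region']);W=W[W[:,2]>.1]
            L=(W[:,:2]-s['position'][:2])@R*1000
            print(c,q,round(o['conf'],2),len(W),'local x,y pct',np.round(np.percentile(L,[2,50,98],axis=0),1).tolist(),'z',np.round(np.percentile(W[:,2],[5,50,95]),4))
            A=np.c_[L/1000,np.ones(len(L))]; z=W[:,2]; m=abs(z-np.median(z))<.012
            print('  slope',np.linalg.lstsq(A[m],z[m],rcond=None)[0])
```

```text
[ 0.45275593 -0.2898484   0.17826365] 0.026657652689096974 [ 4.92925885e-01 -2.01692940e-04 -1.69193646e+00]
top ring 0.54 224 local x,y pct [[90.7, -23.8], [120.3, -1.9], [142.9, 34.6]] z [0.1682 0.1758 0.1851]
  slope [-0.33850005  0.00475153  0.21669163]
top pliers 0.59 870 local x,y pct [[-22.2, -30.9], [46.1, 5.7], [98.7, 35.9]] z [0.1898 0.1982 0.2036]
  slope [-0.05471884 -0.01811763  0.20082318]
scene ring 0.9 200 local x,y pct [[101.6, -23.4], [124.9, -6.5], [144.4, 23.4]] z [0.1653 0.1716 0.1796]
  slope [-0.34436964 -0.00120436  0.21461847]
scene pliers 0.68 1181 local x,y pct [[-25.4, -34.3], [45.7, -5.7], [101.2, 33.6]] z [0.1854 0.1951 0.2007]
  slope [-0.05037942  0.01232811  0.1968041 ]
```

View pics/s3.png

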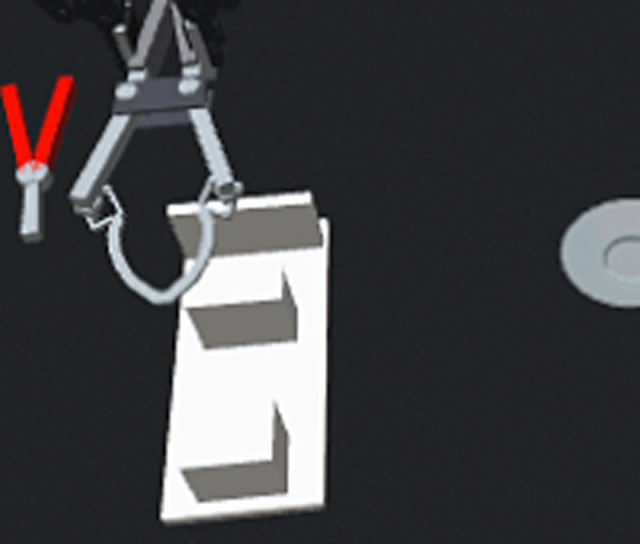

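Run:
```python
from h import *
s=r.read_state()
a=np.radians(17.2);R=np.array([[np.cos(a),-np.sin(a)],[np.sin(a),np.cos(a)]])
for c in ("top","scene"):
    im,d=viewer.capture(c)
    for q in ("ring","pliers"):
        o=viewer.masks_of(c,q)[0]
        W=world(c,d,o['region']);W=W[W[:,2]>.1]
        L=(W[:,:2]-s['position'][:2])@R*1000
        print(c,q)
        for x in range(-20,150,10):
            k=abs(L[:,0]-x)<5
            if k.sum()>2: print(x,k.sum(),np.round(np.percentile(W[k,2]*1000,[15,50,85]),1),np.round(np.percentile(L[k,1],[0,100]),0),end=' | ')
        print()
```

```text
Traceback (most recent call last):
IndexError: list index out of range
```

Run:
```python
from h import *
s=r.read_state()
a=np.radians(17.2);R=np.array([[np.cos(a),-np.sin(a)],[np.sin(a),np.cos(a)]])
for c in ("top","scene"):
    im,d=viewer.capture(c)
    W=world(c,d,np.ones(d.shape,bool)); L=(W[:,:2]-s['position'][:2])@R*1000
    m=(W[:,2]>.14)&(W[:,2]<.215)&(L[:,0]>-20)&(L[:,0]<160)&(abs(L[:,1])<45); W=W[m];L=L[m]
    print(c)
    for x in range(-20,160,8):
        k=abs(L[:,0]-x)<4
        if k.sum()>2: print(x,k.sum(),np.round(np.percentile(W[k,2]*1000,[10,50,90]),1),np.round(np.percentile(L[k,1],[0,100]),0),end=' | ')
    print()
```

```text
top
-20 3 [193.  195.7 198.6] [ 9. 10.] | 4 4 [199.8 205.2 213. ] [19. 24.] | 12 44 [187.  197.7 202.7] [-15.  20.] | 20 69 [190.7 197.3 201.3] [-18.  18.] | 28 88 [193.2 198.9 201.5] [-21.  22.] | 36 130 [197.6 200.4 203.4] [-22.  23.] | 44 135 [198.  200.3 203. ] [-22.  23.] | 52 80 [193.  198.8 200.8] [-22.  25.] | 60 51 [192.  195.9 197.6] [-25.  26.] | 68 58 [190.9 196.3 198.2] [-28.  30.] | 76 58 [191.8 196.1 197.6] [-29.  33.] | 84 60 [188.4 195.7 197.6] [-32.  35.] | 92 90 [184.3 193.8 196.9] [-36.  40.] | 100 84 [180.  185.8 196.4] [-36.  39.] | 108 43 [177.  179.7 181.5] [-31.  34.] | 116 34 [175.4 177.  179.1] [-24.  26.] | 124 31 [172.8 174.  176.1] [-21.  24.] | 132 36 [169.4 171.7 173.1] [-19.  19.] | 140 44 [167.2 169.  170.7] [-13.  14.] | 
scene
-20 19 [189.5 199.4 201.5] [-10.   5.] | -12 49 [187.8 199.7 202.4] [-15.   5.] | -4 69 [189.8 200.4 209.2] [-15.  27.] | 4 158 [188.3 199.7 209.8] [-28.  27.] | 12 179 [189.8 201.  212.2] [-25.  27.] | 20 58 [195.5 197.4 200.8] [-18.  17.] | 28 50 [195.2 199.3 200.4] [-22.  22.] | 36 98 [189.7 199.6 202.5] [-23.  22.] | 44 200 [187.6 198.6 201.6] [-22.  22.] | 52 143 [186.  195.6 199.4] [-24.  23.] | 60 56 [190.7 195.7 196.9] [-27.  27.] | 68 59 [192.  195.7 196.7] [-29.  29.] | 76 53 [190.6 195.1 196.2] [-31.  31.] | 84 68 [186.8 194.9 196.6] [-34.  33.] | 92 98 [182.4 192.2 195.7] [-37.  38.] | 100 168 [179.7 186.6 194.8] [-40.  38.] | 108 63 [175.8 178.5 180.3] [-32.  32.] | 116 48 [173.4 175.9 177.4] [-25.  24.] | 124 48 [169.6 172.8 174.8] [-23.  23.] | 132 48 [167.8 170.1 171.4] [-19.  18.] | 140 68 [164.6 167.2 168.9] [-14.  12.] | 148 3 [166.  166.3 166.4] [-3.  6.] |
```

The pliers are level. The ring droops about 18° forward, with its centre about 123.5 mm ahead of the TCP. The TCP target is (0.4863, 0.1913). Carrying it over.

>>> {"fn": "arm_command", "kwargs": {
  "series": [
    {"xyz": [0, 0.01, 0], "spin": 0},
    {"xyz": [0.001, 0.02, 0], "spin": 0},
    {"xyz": [0.002, 0.03, 0], "spin": 0},
    {"xyz": [0.0025, 0.03, 0], "spin": 0},
    {"xyz": [0.0025, 0.03, 0], "spin": 0},
    {"xyz": [0.0025, 0.03, 0], "spin": 0},
    {"xyz": [0.0025, 0.03, 0], "spin": 0},
    {"xyz": [0.0025, 0.03, 0], "spin": 0},
    {"xyz": [0.0025, 0.03, 0], "spin": 0},
    {"xyz": [0.0025, 0.03, 0], "spin": 0},
    {"xyz": [0.0025, 0.03, 0], "spin": 0},
    {"xyz": [0.0025, 0.03, 0], "spin": 0}
  ]
}}

```text
t: 7.3
position: [0.4779, 0.042, 0.1784]
ee_rot: [180.0, -0.0, 17.2]
wrist_force: [0.6, -0.2, -2.0]
width: 0.0267
```

>>> {"fn": "arm_command", "kwargs": {
  "series": [
    {"xyz": [0.0025, 0.03, 0], "spin": 0},
    {"xyz": [0.0025, 0.03, 0], "spin": 0},
    {"xyz": [0.0025, 0.03, 0], "spin": 0},
    {"xyz": [0.0025, 0.03, 0], "spin": 0},
    {"xyz": [0, 0.02, 0], "spin": 0},
    {"xyz": [0, 0.01, 0], "spin": 0},
    {"xyz": [0, 0, -0.01], "spin": 0},
    {"xyz": [0, 0, -0.015], "spin": 0},
    {"xyz": [0, 0, -0.015], "spin": 0},
    {"xyz": [0, 0, -0.01], "spin": 0},
    {"xyz": [0, 0, 0], "spin": 0},
    {"xyz": [0, 0, 0], "spin": 0}
  ]
}}

```text
t: 8.3
position: [0.4883, 0.1893, 0.128]
ee_rot: [180.0, 0.1, 17.1]
wrist_force: [0.1, 0.6, -1.5]
width: 0.0262
```

```bash
cat > look.py <<'E'
from h import *
import sys
s=r.read_state();print(s['position'],s['width'],s['wrist_force'])
a=np.radians(s['ee_rot'][2]);R=np.array([[np.cos(a),-np.sin(a)],[np.sin(a),np.cos(a)]])
H=np.array([.6042,.2283]); print('axis local',(H-s['position'][:2])@R*1000)
ims=[]
for c in ("top","scene"):
    im,d=viewer.capture(c)
    p=project(c,[[*H,.09]])[0].astype(int); ims.append(cv2.resize(im[p[1]-50:p[1]+50,p[0]-65:p[0]+65],None,fx=6,fy=3*2,interpolation=cv2.INTER_CUBIC)[::1])
    W=world(c,d,np.ones(d.shape,bool)); L=(W[:,:2]-s['position'][:2])@R*1000
    z=W[:,2]-s['position'][2]
    m=(z>-.026)&(z<.035)&(L[:,0]>90)&(L[:,0]<160)&(abs(L[:,1])<45)&(np.linalg.norm(L-(H-s['position'][:2])@R*1000,axis=1)>14); z=z[m]*1000;L=L[m]
    print(c)
    for x in range(92,160,8):
        k=abs(L[:,0]-x)<4
        if k.sum()>2: print(x,k.sum(),np.round(np.percentile(z[k],[10,50,90]),1),np.round(np.percentile(L[k,1],[0,100]),0),end=' | ')
    print()
cv2.imwrite(sys.argv[1],cv2.resize(np.vstack(ims),None,fx=.5,fy=.5,interpolation=cv2.INTER_AREA))
E
python3 look.py pics/d1.png
```

```text
[0.48827659 0.18933183 0.12796187] 0.026238249181218556 [ 0.14554999  0.58946242 -1.51855198]
axis local [122.25777635   3.12908562]
top
92 26 [ 7.8 16.8 19.7] [-38. -20.] | 100 26 [ 3.3  8.6 18.8] [-38. -16.] | 108 14 [0.3 2.  4.1] [-31. -19.] | 116 12 [-3.4 -1.3  0.7] [-23. -18.] | 124 9 [-5.  -3.7 -2.2] [-21. -15.] | 132 17 [-8.3 -6.9 -4.9] [-18.  17.] | 140 39 [-11.6  -9.2  -7.8] [-14.  15.] | 
scene
92 91 [ 4.3 15.3 18. ] [-39.  36.] | 100 163 [ 1.8  8.8 17.3] [-39.  38.] | 108 67 [-1.2  0.6  2.6] [-33.  31.] | 116 43 [-5.  -2.3 -0.1] [-25.  24.] | 124 45 [-7.1 -5.  -2.9] [-24.  21.] | 132 51 [-9.7 -7.4 -6.4] [-20.  19.] | 140 72 [-12.4 -10.2  -8.8] [-12.  13.] |
```

View pics/d1.png

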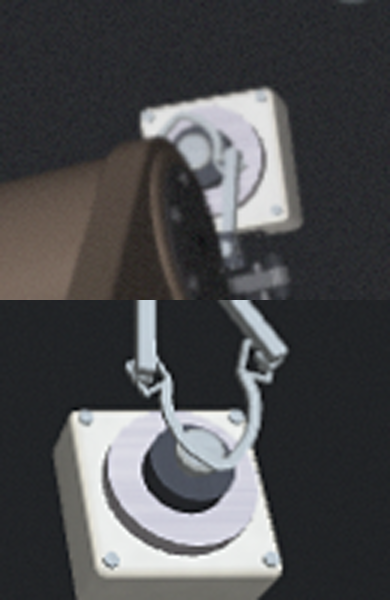

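The ring is above the thick head, about 3 mm off sideways. I'll shift by (−2, +2.4) mm and descend in steps.

>>> {"fn": "arm_command", "kwargs": {
  "series": [
    {"xyz": [-0.002, 0.0024, 0], "spin": 0},
    {"xyz": [0, 0, 0], "spin": 0},
    {"xyz": [0, 0, -0.008], "spin": 0},
    {"xyz": [0, 0, -0.008], "spin": 0},
    {"xyz": [0, 0, -0.006], "spin": 0},
    {"xyz": [0, 0, -0.005], "spin": 0},
    {"xyz": [0, 0, -0.004], "spin": 0},
    {"xyz": [0, 0, 0], "spin": 0},
    {"xyz": [0, 0, 0], "spin": 0}
  ]
}}

```text
t: 9.15
position: [0.4864, 0.1924, 0.097]
ee_rot: [180.0, 0.0, 17.2]
wrist_force: [-0.5, -0.2, -3.0]
width: 0.0263
```

>>> {"fn": "arm_command", "kwargs": {
  "series": [
    {"xyz": [0, 0, -0.003], "spin": 0},
    {"xyz": [0, 0, -0.003], "spin": 0},
    {"xyz": [0, 0, -0.002], "spin": 0},
    {"xyz": [0, 0, -0.002], "spin": 0},
    {"xyz": [0, 0, 0], "spin": 0},
    {"xyz": [0, 0, 0], "spin": 0}
  ]
}}

```text
t: 9.65
position: [0.4864, 0.1924, 0.0872]
ee_rot: [180.0, 0.0, 17.2]
wrist_force: [-0.1, -0.4, -1.9]
width: 0.0263
```

```bash
python3 look.py pics/d2.png
```

```text
[0.4864062  0.19238054 0.08724901] 0.026345545110682378 [-0.12119749 -0.41524985 -1.92919937]
axis local [123.1478895   -0.42941789]
top
92 42 [-23.1   4.8  19.5] [-38.  -1.] | 100 67 [-22.7 -15.3  17.6] [-37.   1.] | 108 55 [-23.3  -6.2   4.7] [-38.   0.] | 116 50 [-22.9 -20.6   2.8] [-39. -12.] | 124 62 [-22.4 -19.8   1.5] [-39.  21.] | 132 77 [-23.1 -20.3   1. ] [-38.  38.] | 140 94 [-22.6 -20.3  -0. ] [-36.  36.] | 148 75 [-23.4 -21.5 -17.8] [-33.  34.] | 156 71 [-23.6 -21.8 -20.2] [-25.  25.] | 
scene
92 145 [-24.    4.1  17.7] [-39.  35.] | 100 229 [-23.7   2.7  16.7] [-39.  36.] | 108 159 [-23.9  -7.5   3.5] [-39.  38.] | 116 135 [-24.3 -17.3   2.1] [-40.  38.] | 124 161 [-24.4 -21.2   0.1] [-40.  39.] | 132 205 [-24.6 -22.3  -1.4] [-40.  39.] | 140 281 [-24.4 -21.4  -2.9] [-38.  35.] | 148 219 [-24.7 -23.3 -14.5] [-34.  31.] | 156 138 [-24.8 -23.6 -22.2] [-27.  24.] |
```

View pics/d2.png

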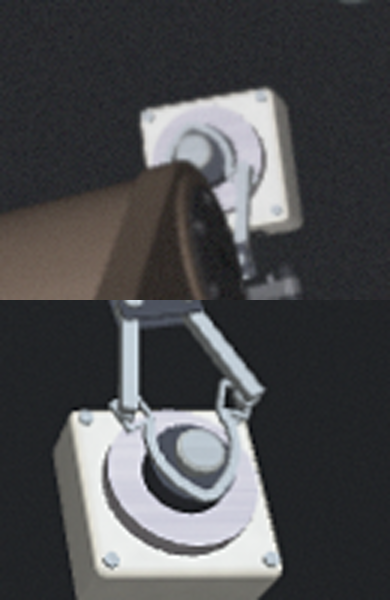

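The head is inside the ring and the ring is levelling on the sleeve. About 6 mm more to go.

>>> {"fn": "arm_command", "kwargs": {
  "series": [
    {"xyz": [0, 0, -0.002], "spin": 0},
    {"xyz": [0, 0, -0.002], "spin": 0},
    {"xyz": [0, 0, -0.002], "spin": 0},
    {"xyz": [0, 0, 0], "spin": 0},
    {"xyz": [0, 0, 0], "spin": 0}
  ]
}}

```text
t: 10.17
position: [0.4863, 0.1924, 0.0811]
ee_rot: [180.0, 0.0, 17.2]
wrist_force: [-0.2, -0.6, -1.9]
width: 0.0262
```

```bash
python3 look.py pics/d3.png
```

```text
[0.48633096 0.19236146 0.08114845] 0.026206694726327525 [-0.20280701 -0.57176495 -1.93942153]
axis local [123.22541938  -0.43066236]
top
92 43 [-17.    5.5  19.9] [-37.  -3.] | 100 65 [-17.   -8.   18.4] [-38.  -1.] | 108 61 [-17.3   0.    6.4] [-38.  -0.] | 116 55 [-17.7 -14.2   5.5] [-39. -13.] | 124 64 [-17.1 -13.1   5.3] [-39.  31.] | 132 85 [-17.1 -14.5   5.8] [-39.  38.] | 140 94 [-17.  -13.7   5. ] [-36.  36.] | 148 76 [-17.2 -15.3   4.1] [-33.  34.] | 156 72 [-17.7 -15.8 -13.9] [-24.  29.] | 
scene
92 139 [-17.6   5.1  18.1] [-39.  36.] | 100 208 [-17.4   4.3  16.5] [-39.  38.] | 108 170 [-18.   -0.9   4.8] [-39.  38.] | 116 138 [-18.2 -15.8   3.9] [-40.  38.] | 124 160 [-19.  -15.9   3.7] [-41.  39.] | 132 203 [-18.6 -16.    2.9] [-40.  38.] | 140 284 [-19.  -16.    2.7] [-39.  35.] | 148 239 [-19.2 -17.3   0.2] [-34.  31.] | 156 159 [-20.2 -17.8 -16.3] [-27.  25.] |
```

The ring is level on the sleeve. Now I'll let the handles out in stages, backing off slightly as the ring lengthens.

>>> {"fn": "arm_command", "kwargs": {
  "series": [
    {"xyz": [0, 0, -0.0005], "spin": 0},
    {"xyz": [-0.001, -0.0003, -0.0005], "spin": 0},
    {"xyz": [-0.001, -0.0003, -0.0005], "spin": 0},
    {"xyz": [0, 0, 0], "spin": 0}
  ],
  "gripper": 0.042
}}

```text
t: 10.6
position: [0.4842, 0.1918, 0.0798]
ee_rot: [180.0, 0.0, 17.2]
wrist_force: [-0.4, -0.2, -0.7]
width: 0.0419
```

>>> {"fn": "arm_command", "kwargs": {
  "series": [
    {"xyz": [0, 0, -0.0005], "spin": 0},
    {"xyz": [-0.001, -0.0003, -0.0005], "spin": 0},
    {"xyz": [-0.001, -0.0003, -0.0005], "spin": 0},
    {"xyz": [0, 0, 0], "spin": 0},
    {"xyz": [0, 0, 0], "spin": 0},
    {"xyz": [0, 0, 0], "spin": 0}
  ],
  "gripper": 0.058
}}

```text
t: 11.1
position: [0.4824, 0.1912, 0.0783]
ee_rot: [180.0, 0.0, 17.2]
wrist_force: [0.1, -0.9, -1.1]
width: 0.0577
```

```bash
python3 look.py pics/d4.png
```

```text
[0.48240742 0.1911958  0.07832681] 0.05769059699743701 [ 0.12086921 -0.87383521 -1.14643128]
axis local [127.31820053  -0.47995986]
top
92 47 [-25.5 -13.   21.3] [-45.  -8.] | 100 69 [-25.  -12.8  19.6] [-45.  -7.] | 108 75 [-20.7 -12.3   6.8] [-41.   1.] | 116 77 [-18.5 -11.8   5. ] [-44.  15.] | 124 89 [-15.3 -12.    4.2] [-44.  40.] | 132 94 [-15.6 -11.7   4.2] [-44.  44.] | 140 95 [-14.2 -11.6   6.6] [-42.  42.] | 148 114 [-15.5 -11.1   7.5] [-43.  41.] | 156 84 [-24.7 -12.5   7.2] [-45.  41.] | 
scene
92 136 [-15.1   4.7  19.7] [-23.  43.] | 100 202 [-14.9   5.2  19. ] [-39.  32.] | 108 163 [-15.3 -12.8   6. ] [-37.  36.] | 116 129 [-16.5 -13.8   2.8] [-40.  38.] | 124 139 [-16.2 -13.8   2.2] [-41.  38.] | 132 170 [-16.3 -13.2   2.9] [-41.  38.] | 140 246 [-15.8 -13.    4.5] [-39.  37.] | 148 274 [-16.3 -14.1   5.3] [-41.  34.] | 156 218 [-17.3 -14.8   4. ] [-33.  28.] |
```

View pics/d4.png

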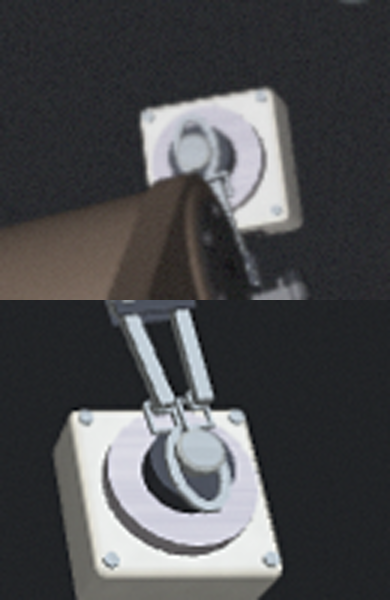

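The ring has closed under the head, about 5 mm forward of centre, and the pliers are still held. I'll draw them straight up, slowly.

>>> {"fn": "arm_command", "kwargs": {
  "series": [
    {"xyz": [0, 0, 0.001], "spin": 0},
    {"xyz": [0, 0, 0.002], "spin": 0},
    {"xyz": [0, 0, 0.003], "spin": 0},
    {"xyz": [0, 0, 0.003], "spin": 0},
    {"xyz": [0, 0, 0.004], "spin": 0},
    {"xyz": [0, 0, 0.005], "spin": 0},
    {"xyz": [0, 0, 0.008], "spin": 0},
    {"xyz": [0, 0, 0.01], "spin": 0},
    {"xyz": [0, 0, 0.012], "spin": 0},
    {"xyz": [0, 0, 0.012], "spin": 0},
    {"xyz": [0, 0, 0.01], "spin": 0},
    {"xyz": [0, 0, 0], "spin": 0}
  ]
}}

```text
t: 12.2
position: [0.4832, 0.1914, 0.1507]
ee_rot: [180.0, -0.2, 17.2]
wrist_force: [-0.0, -0.0, -1.4]
width: 0.0582
```

```bash
python3 look.py pics/d5.png
```

```text
[0.48317457 0.19143295 0.15069864] 0.05816552872926654 [-0.01772153 -0.03388759 -1.41835169]
axis local [126.51521133  -0.48441389]
top
92 18 [15.5 20.3 22.1] [-15.  -7.] | 100 17 [11.1 19.8 22. ] [-15.  -7.] | 
scene
92 70 [ 8.8 17.5 19.2] [-15.  13.] | 100 96 [ 8.2 13.2 18.7] [-15.  14.] |
```

View pics/d5.png

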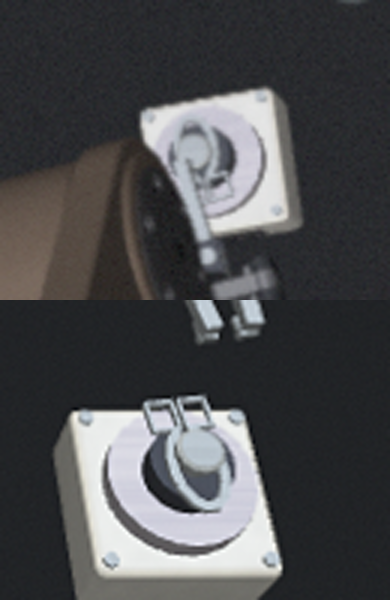

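The ring stayed in the groove and the pliers are off and held. Returning them to the rest.

>>> {"fn": "arm_command", "kwargs": {
  "series": [
    {"xyz": [0, -0.01, 0], "spin": 0},
    {"xyz": [-0.001, -0.02, 0], "spin": 0},
    {"xyz": [-0.002, -0.03, 0], "spin": 0},
    {"xyz": [-0.002, -0.03, 0], "spin": 0},
    {"xyz": [-0.002, -0.03, 0], "spin": 0},
    {"xyz": [-0.002, -0.03, 0], "spin": 0},
    {"xyz": [-0.002, -0.03, 0], "spin": 0},
    {"xyz": [-0.002, -0.03, 0], "spin": 0},
    {"xyz": [-0.002, -0.03, 0], "spin": 0},
    {"xyz": [-0.002, -0.03, 0], "spin": 0},
    {"xyz": [-0.002, -0.03, 0], "spin": 0},
    {"xyz": [-0.002, -0.03, 0], "spin": 0}
  ]
}}

```text
t: 13.3
position: [0.4604, -0.1407, 0.1477]
ee_rot: [-180.0, 0.1, 17.1]
wrist_force: [0.4, -0.6, -1.2]
width: 0.0583
```

>>> {"fn": "arm_command", "kwargs": {
  "series": [
    {"xyz": [-0.002, -0.03, 0], "spin": 0},
    {"xyz": [-0.002, -0.03, 0], "spin": 0},
    {"xyz": [-0.002, -0.03, 0], "spin": 0},
    {"xyz": [-0.002, -0.03, 0], "spin": 0},
    {"xyz": [-0.001, -0.02, 0], "spin": 0},
    {"xyz": [0, -0.011, 0], "spin": 0},
    {"xyz": [0, 0, -0.01], "spin": 0},
    {"xyz": [0, 0, -0.02], "spin": 0},
    {"xyz": [0, 0, -0.02], "spin": 0},
    {"xyz": [0, 0, -0.01], "spin": 0},
    {"xyz": [0, 0, 0], "spin": 0},
    {"xyz": [0, 0, 0], "spin": 0}
  ]
}}

```text
t: 14.3
position: [0.4523, -0.289, 0.0879]
ee_rot: [-179.9, 0.0, 17.2]
wrist_force: [-0.3, -0.0, -1.4]
width: 0.058
```

Run:
```python
from h import *
s=r.read_state();p=s['position'];print(p,s['width'],s['wrist_force'])
a=np.radians(17.2);R=np.array([[np.cos(a),-np.sin(a)],[np.sin(a),np.cos(a)]])
O=np.array([.4917,-.2786])
for c in ("top","scene"):
    im,d=viewer.capture(c)
    if c=="scene": cv2.imwrite("pics/s6.png",cv2.resize(im[70:240,70:270],None,fx=3.2,fy=3.2,interpolation=cv2.INTER_CUBIC))
    W=world(c,d,np.ones(d.shape,bool)); L=(W[:,:2]-O)@R*1000; z=W[:,2]-p[2]
    m=(z>.008)&(z<.03)&(L[:,0]>-30)&(L[:,0]<90)&(abs(L[:,1])<40);L=L[m];z=z[m]*1000
    print(c)
    for x in range(-28,90,8):
        k=abs(L[:,0]-x)<4
        if k.sum()>2: print(x,k.sum(),np.round(np.percentile(z[k],[10,50,90]),1),np.round(np.percentile(L[k,1],[2,98]),0),end=' | ')
    print()
```

```text
[ 0.45232998 -0.28902293  0.0879396 ] 0.05803570894983227 [-0.25374625 -0.00735336 -1.43205662]
top
-28 22 [15.2 26.1 28.8] [19. 37.] | -20 27 [16.8 23.7 25.6] [-13.  25.] | -12 83 [21.5 25.9 27.7] [-18.  23.] | -4 84 [24.3 27.1 29.3] [-18.  23.] | 4 91 [22.8 25.9 27.7] [-19.  23.] | 12 42 [20.  22.5 24.6] [-14.  21.] | 20 43 [15.2 21.8 23.4] [-13.  20.] | 28 43 [17.7 21.8 23.5] [-13.  19.] | 36 43 [17.8 20.6 22.5] [-14.  18.] | 44 44 [16.7 21.2 23.3] [-14.  18.] | 52 51 [12.8 20.  22.6] [-13.  18.] | 60 29 [12.2 20.3 21.3] [-12.  17.] | 
scene
-28 80 [12.9 22.7 27.8] [-34.  36.] | -20 53 [18.6 22.9 26.8] [-22.  25.] | -12 69 [16.5 25.6 26.9] [-19.  22.] | -4 96 [23.8 26.1 28.6] [-18.  22.] | 4 180 [13.2 23.7 26.3] [-20.  22.] | 12 43 [16.8 21.5 23.2] [-16.  18.] | 20 46 [17.5 21.3 22.7] [-15.  18.] | 28 39 [18.3 20.8 22.3] [-14.  17.] | 36 43 [16.7 20.6 21.9] [-14.  16.] | 44 40 [15.5 20.3 21.6] [-14.  16.] | 52 57 [11.2 20.  21.4] [-13.  15.] | 60 73 [10.2 15.6 20.8] [-12.  15.] |
```

View pics/s6.png

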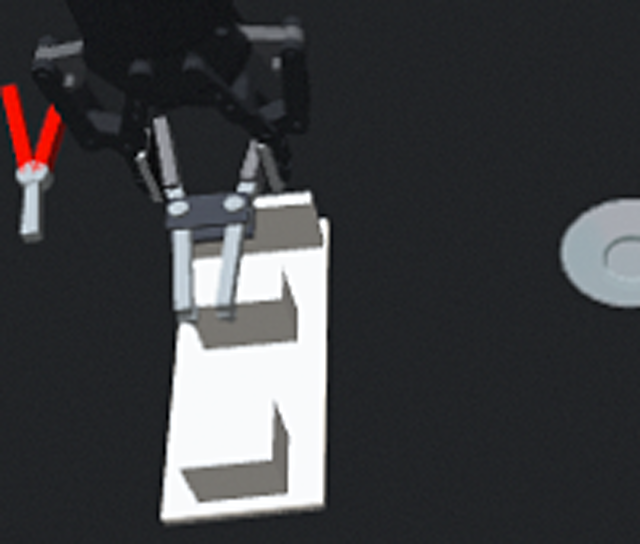

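The pliers are nearly over their start, about 4 mm back and 2 mm sideways. I'll correct that and lower them until they touch.

>>> {"fn": "arm_command", "kwargs": {
  "series": [
    {"xyz": [0.0044, -0.001, -0.008], "spin": 0},
    {"xyz": [0, 0, -0.012], "spin": 0},
    {"xyz": [0, 0, -0.01], "spin": 0},
    {"xyz": [0, 0, -0.006], "spin": 0},
    {"xyz": [0, 0, -0.004], "spin": 0},
    {"xyz": [0, 0, 0], "spin": 0},
    {"xyz": [0, 0, 0], "spin": 0}
  ]
}}

```text
t: 14.98
position: [0.4568, -0.2908, 0.0483]
ee_rot: [-180.0, 0.0, 17.2]
wrist_force: [0.3, 0.1, -1.9]
width: 0.0577
```

>>> {"fn": "arm_command", "kwargs": {
  "series": [
    {"xyz": [0, 0, -0.0015], "spin": 0},
    {"xyz": [0, 0, -0.0015], "spin": 0},
    {"xyz": [0, 0, 0], "spin": 0}
  ]
}}

```text
t: 15.23
position: [0.4568, -0.2908, 0.0454]
ee_rot: [180.0, -0.0, 17.2]
wrist_force: [0.0, -1.0, -1.4]
width: 0.0581
```

>>> {"fn": "arm_command", "kwargs": {
  "series": [
    {"xyz": [0, 0, -0.0012], "spin": 0},
    {"xyz": [0, 0, -0.0012], "spin": 0},
    {"xyz": [0, 0, 0], "spin": 0}
  ]
}}

```text
t: 15.48
position: [0.4568, -0.2908, 0.0428]
ee_rot: [-180.0, 0.0, 17.2]
wrist_force: [-0.1, -0.0, -2.5]
width: 0.0577
```

>>> {"fn": "arm_command", "kwargs": {
  "series": [
    {"xyz": [0, 0, -0.001], "spin": 0},
    {"xyz": [0, 0, -0.001], "spin": 0},
    {"xyz": [0, 0, 0], "spin": 0}
  ]
}}

```text
t: 15.73
position: [0.4567, -0.2908, 0.0407]
ee_rot: [-180.0, 0.0, 17.2]
wrist_force: [-0.3, 0.6, -1.3]
width: 0.0577
```

>>> {"fn": "arm_command", "kwargs": {
  "series": [
    {"xyz": [0, 0, -0.001], "spin": 0},
    {"xyz": [0, 0, -0.001], "spin": 0},
    {"xyz": [0, 0, 0], "spin": 0}
  ]
}}

```text
t: 15.98
position: [0.4568, -0.2908, 0.0388]
ee_rot: [180.0, 0.0, 17.2]
wrist_force: [0.3, 0.0, -0.8]
width: 0.0579
```

Run:
```python
from h import *
s=r.read_state();p=s['position'];print(p,s['wrist_force'])
a=np.radians(17.2);R=np.array([[np.cos(a),-np.sin(a)],[np.sin(a),np.cos(a)]])
O=np.array([.4917,-.2786])
for c in ("top","scene"):
    im,d=viewer.capture(c)
    W=world(c,d,np.ones(d.shape,bool)); L=(W[:,:2]-O)@R*1000; z=W[:,2]
    m=(z>.055)&(z<.075)&(L[:,0]>-20)&(L[:,0]<90)&(abs(L[:,1])<40);L=L[m];z=z[m]*1000
    print(c)
    for x in range(-20,80,12):
        k=abs(L[:,0]-x)<6
        if k.sum()>2: print(x,k.sum(),np.round(np.percentile(z[k],[10,50,90]),1),np.round(np.percentile(L[k,1],[2,98]),0),end=' | ')
    print()
```

```text
[ 0.45678952 -0.2908069   0.03881748] [ 0.33747677  0.01710466 -0.75937252]
top

scene
-20 30 [59.8 62.3 63.7] [-25.  22.] | -8 80 [63.1 65.3 67.4] [-21.  20.] | 4 153 [62.6 65.2 68. ] [-22.  19.] | 16 81 [58.9 62.2 65.2] [-22.  17.] | 28 64 [58.1 61.6 63.1] [-19.  15.] | 40 58 [57.4 61.5 62.7] [-18.  14.] | 52 66 [59.2 61.5 63.2] [-18.  13.] | 64 55 [56.5 61.  62.6] [-17.  12.] |
```

It's just about seated: jaw tops are at about 62 mm and the weight is partly off. One more millimetre, then release.

>>> {"fn": "arm_command", "kwargs": {
  "series": [
    {"xyz": [0, 0, -0.001], "spin": 0},
    {"xyz": [0, 0, 0], "spin": 0},
    {"xyz": [0, 0, 0], "spin": 0}
  ]
}}

```text
t: 16.33
position: [0.4569, -0.2909, 0.0385]
ee_rot: [180.0, -0.0, 17.2]
wrist_force: [-1.3, 0.4, 6.4]
width: 0.0578
```

>>> {"fn": "arm_command", "kwargs": {
  "series": [
    {"xyz": [0, 0, 0], "spin": 0},
    {"xyz": [0, 0, 0], "spin": 0},
    {"xyz": [0, 0, 0], "spin": 0},
    {"xyz": [0, 0, 0], "spin": 0}
  ],
  "gripper": 0.065
}}

```text
t: 16.67
position: [0.4568, -0.2908, 0.0378]
ee_rot: [180.0, 0.0, 17.2]
wrist_force: [0.1, -0.5, -1.7]
width: 0.0651
```

>>> {"fn": "arm_command", "kwargs": {
  "series": [
    {"xyz": [0, 0, 0], "spin": 0},
    {"xyz": [0, 0, 0], "spin": 0},
    {"xyz": [0, 0, 0], "spin": 0},
    {"xyz": [0, 0, 0], "spin": 0},
    {"xyz": [0, 0, 0], "spin": 0},
    {"xyz": [0, 0, 0.01], "spin": 0},
    {"xyz": [0, 0, 0.02], "spin": 0},
    {"xyz": [0, 0, 0.03], "spin": 0},
    {"xyz": [0, 0, 0.04], "spin": 0},
    {"xyz": [0, 0, 0.04], "spin": 0},
    {"xyz": [0, 0, 0.04], "spin": 0},
    {"xyz": [0, 0, 0], "spin": 0}
  ],
  "gripper": 0.085
}}

```text
t: 17.67
position: [0.4585, -0.2921, 0.2259]
ee_rot: [179.5, -0.4, 17.2]
wrist_force: [-0.2, -0.7, 1.1]
width: 0.0848
```

>>> {"fn": "arm_command", "kwargs": {
  "series": [
    {"xyz": [0, 0.04, 0], "spin": 0},
    {"xyz": [0, 0.04, 0], "spin": 0},
    {"xyz": [0, 0.04, 0], "spin": 0},
    {"xyz": [0, 0.04, 0], "spin": 0},
    {"xyz": [0, 0.04, 0], "spin": 0},
    {"xyz": [0, 0.04, 0], "spin": 0},
    {"xyz": [0, 0, 0], "spin": 0},
    {"xyz": [0, 0, 0], "spin": 0},
    {"xyz": [0, 0, 0], "spin": 0}
  ]
}}

```text
t: 18.42
position: [0.4569, -0.0509, 0.2185]
ee_rot: [180.0, -0.0, 17.2]
wrist_force: [0.6, -0.4, 0.1]
width: 0.0855
```

Run:
```python
from h import *
s=r.read_state();p=s['position'];print(p,s['wrist_force'])
a=np.radians(17.2);R=np.array([[np.cos(a),-np.sin(a)],[np.sin(a),np.cos(a)]])
O=np.array([.4917,-.2786])
for c in ("top","scene"):
    im,d=viewer.capture(c); cv2.imwrite(f"pics/{c}_end.png",im)
    W=world(c,d,np.ones(d.shape,bool)); L=(W[:,:2]-O)@R*1000; z=W[:,2]
    m=(z>.054)&(z<.08)&(L[:,0]>-80)&(L[:,0]<90)&(abs(L[:,1])<45);L=L[m];z=z[m]*1000
    print(c)
    for x in range(-76,80,12):
        k=abs(L[:,0]-x)<6
        if k.sum()>2: print(x,k.sum(),np.round(np.percentile(z[k],[10,50,90]),1),np.round(np.percentile(L[k,1],[2,98]),0),end=' | ')
    print()
    for o in viewer.masks_of(c,"ring")[:2]:
        V=world(c,d,o['region']);print('ring',o['conf'],np.round(V.mean(0),3),np.round(np.percentile(V[:,2],[5,50,95]),4))
```

```text
[ 0.45693808 -0.05092424  0.21846221] [ 0.61586875 -0.36693342  0.14457665]
top
-76 13 [57.6 65.9 68. ] [-40.  37.] | -64 64 [58.1 67.1 68.6] [-38.  36.] | -52 63 [58.7 66.3 69.5] [-34.  33.] | -40 71 [56.9 67.1 68.7] [-32.  30.] | -28 63 [59.4 66.6 69.2] [-28.  27.] | -16 82 [59.6 64.4 67.6] [-25.  24.] | -4 131 [64.4 67.  69.7] [-22.  21.] | 8 102 [57.8 66.  68.1] [-20.  21.] | 20 59 [60.1 62.7 65.1] [-17.  16.] | 32 60 [59.6 63.3 64.9] [-15.  14.] | 44 59 [60.4 63.3 64.9] [-13.  12.] | 56 62 [56.8 62.9 65. ] [-12.  11.] | 68 3 [56.9 63.3 63.7] [-6.  9.] | 
ring 0.72 [0.607 0.226 0.084] [0.0795 0.0848 0.0875]
scene
-76 8 [57.  65.1 66.2] [-39.  36.] | -64 55 [56.8 65.5 67.4] [-38.  36.] | -52 52 [57.8 65.9 66.9] [-35.  33.] | -40 55 [57.7 65.8 67.4] [-32.  29.] | -28 53 [57.9 65.3 67. ] [-28.  26.] | -16 67 [59.4 63.4 66.2] [-26.  23.] | -4 122 [63.4 65.4 68.4] [-21.  20.] | 8 150 [54.8 63.9 66.1] [-24.  19.] | 20 61 [57.1 61.6 62.9] [-18.  14.] | 32 58 [58.6 61.9 63. ] [-17.  13.] | 44 63 [58.8 61.8 62.9] [-15.  10.] | 56 69 [56.2 61.9 63.2] [-13.   9.] | 68 26 [55.8 59.8 62.1] [-12.   7.] | 
ring 0.75 [0.612 0.228 0.082] [0.0772 0.0833 0.085 ]
```

View pics/scene_end.png

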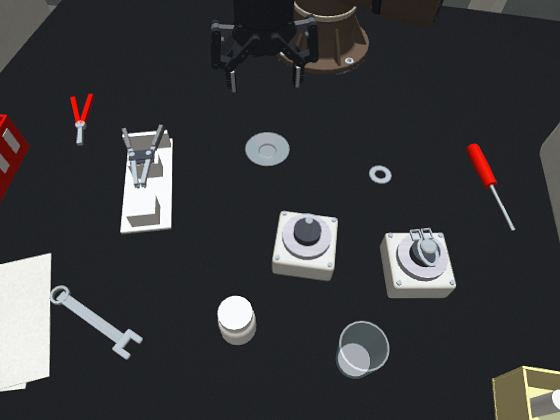

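```bash
python3 -c "
from rig import job_done
print(job_done())"
```

```text
the job is handed in; nothing more can be done
None
```

I fitted the ring on the thick-spindle drive, laid the pliers back on their rest, and handed the job in at about 18.5 s of the 48 s allowed. No verdict is reported on hand-in.

- **Sequence:** I squeezed the pliers to the 27 mm stop, lifted them, lowered the spread ring over the head, and let it close at 58 mm between the pads. I then drew the pliers straight up and set them down. The fingers stayed on the handles throughout.
- **Ring:** The last images show it around the groove under the head, with its top at about 83–85 mm, so its underside should be near 80 mm. It lies a few mm off centre; I did not measure its origin exactly. The bore leaves at most about 11 mm of play, which is within the 16 mm limit.
- **Pliers:** They lie flat within about 5 mm of their start, with handle tops at about 66 mm. The arm is clear of everything.
- **Disagreements:** The two cameras differed by 1–2 mm in height. In the air the ring drooped about 18° on the pins, but it levelled on the sleeve. The wrist force reached about 37 N while squeezing on the rest, well below the 120 N limit.

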